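# Back the feeder's ratchet wheel up by one notch

### The job

The little module feeder on the bench has fed one notch too far. With a fingertip, push the thumb bar on top of the pawl over until the pawl is lifted clear of the ratchet wheel and stays tipped back; then push the spoke ball at the top of the wheel so that the wheel turns backward by exactly one notch (its top moving towards the thumb-bar side), and finally tip the pawl down again so that its nose sits in the new notch. Only push, without forcing anything; leave the module lying in its carrier and the loose things around the feeder where they are.

Things in the scene. Friction and masses are not known exactly. Their poses are not given: they have to be found in the camera images.
- feeder: feeder bolted to the bench: base 112 x 180 x 12 mm, ratchet wheel on a level axle at z = 75 mm, pawl on a post, low slide (to 70 mm high) to 0.2 m out at +y, geared to the wheel. Origin on the bench under the wheel; x along the axle away from the robot, y left, z up, yaw within 0.35 rad. Ratchet and pawl lie in the plane x = -22 mm, hand spokes in the plane x = +24 mm.
- hub (a point): centre of the ratchet disc on the axle, 75 mm above the bench, at feeder x = -22 mm. Ratchet: 8 saw teeth, 75 mm across the tips, 12 mm thick, so one notch is 45 degrees (0.785 rad).
- spoke_ball (a point): centre of the black ball (15 mm) on the hand spoke nearest the wheel's top, 55 mm from the axle; at the start 22.5 deg (21 mm) to the +y side of the top, 126 mm above the bench. 4 equal spokes, 8 mm rods, 90 deg apart. Moves with the wheel: one notch back puts it 21 mm to the -y side of the top. Push it in feeder -y: 1 to 2 N once the pawl is up.
- feed_wheel (a joint): wheel angle, rad: within 0.05 of 0 at the start, negative = backward (top moving in feeder -y, towards the pawl's pivot), one notch back = -0.785. Stays where it is left. With the pawl down it is blocked backward after about 0.13 rad of play; forward it ratchets. The nose drops fully into the new notch if the wheel is within 0.12 rad of -0.785.
- pawl (a joint): pawl angle, rad: 0 = nose fully down in a notch, grows as the nose lifts, 0.55 = tipped back on its stop. Balance point about 0.3: below it the pawl falls down by its weight, above it falls back to 0.55 and stays. Pivot along feeder x at feeder (-22, -48, 118) mm on a grey post, cheeks up to 129 mm; the arm runs 48 mm from it in +y to the nose.
- thumb_bar (a point): centre of the pawl's thumb bar: steel roller along feeder x, turning freely on its own axis, 12 mm thick, 26 mm long, 34 mm from the pivot on an upright tab. Pawl down: straight above the pivot, 152 mm above the bench; tipped back: 18 mm further to -y, 147 mm above the bench. Push it in feeder -y to lift the pawl, in +y to lower it; under 1 N is enough.
- module: loose circuit module, 42 x 68 x 10 mm, lying in the pocket of the slide's carrier plate (54 x 80 mm, rim 4 mm above the pocket floor), 57 mm above the bench at feeder (0, 125) mm; it rides 16 mm to +y as the wheel goes back a notch. Origin at the centre of its underside. To stay lying in its carrier.
- loupe: loose black eye loupe, 36 mm across, 36 mm tall, right of the feeder; origin at the centre of its underside. Not to be moved.
- gauge_block: loose upright steel block, 12 x 30 x 35 mm, in front of the feeder; origin at the centre of its underside. Not to be moved.
- bush_block: loose machined block with a hole, 18 x 26 x 12 mm, in front of the feeder; origin at the centre of its underside. Not to be moved.
- puck: loose white round puck, 54 mm across, 14 mm tall, right of the feeder; origin at the centre of its underside. Not to be moved.

How it is judged:
By the outcome, as a careful person would: the job done as asked, in the order asked, and still so for the second after the job is handed in, with the robot touching nothing.
It also fails if it takes over 48 s, if anything falls off the work surface, if the arm or the gripper's body presses on something with over 40 N, if the wrist force passes 120 N, or if a joint passes its speed limit or range.

### The arm

A 7-joint arm with a two-finger parallel gripper is mounted at the origin on a cart in front of the work surface, level with it; the furniture and walls round the work are solid. World frame = base frame: x ahead of the robot, y to its left, z up, the work surface at z = 0. Lengths are in m, angles in rad, forces in N, time in s.
With the tool pointing down it reaches from about 0.425 to 0.925 m from the base axis. Payload 6.8 kg.
Tool frame: the origin (TCP) lies at the very end of the fingers, on their centre line; the grasp point (between the pads) lies 19 mm behind it; z points along the fingers, y is the direction in which the jaws open and shut (so a half turn about z gives the same grasp; the last joint's range is limited). The gripper opens to 85 mm and grips with 20 to 120 N. Pads are 22 mm wide; open, the fingers measure 114 mm over their backs; the gripper's body (76 mm by 85 mm) begins 54 mm behind the grasp point. The pads swing forward as they close: fully open they stand 13 mm farther back than shut.
Start: joints at [1.011, 0.477, 0.022, 1.555, -0.011, 1.109, -0.083], TCP at [0.295, -0.607, 0.231] pointing down, gripper open.
Joint ranges: [-2.96, 2.96], [-0.34, 2.1], [-1.41, 1.46], [0.24, 2.44], [-1.37, 4.51], [0.17, 1.92], [-2.96, 2.96]. Speed limits (rad/s): [2.39, 2.39, 3.14, 3.14, 3.14, 3.14, 3.14].

### API

Orientations are given as a unit quaternion [w, x, y, z].
In Python, from station import bot gives the robot as it stands.
- The arm moves only by the tool move_arm, never from a script. Its argument "commands" is text: rows parted by semicolons, each of 7 numbers parted by spaces: the opening, from 0 (shut) to 1 (fully open), then the shift along the tool's x, y, z in cm, then the turn, a rotation vector about the tool's x, y, z in degrees. In form: gripper tx ty tz rx ry rz; .... A call has 1 to 12 rows; each row shifts and turns the commanded pose from where the row before left it, along the tool's axes as they then stand; what a row does not reach is not made up. A row lasts 1/12 s, in which the tool goes at most 41.7 mm and 7.16 degrees, less where a joint would pass 70% of its speed; a pose out of reach is approached as far as the arm can. A call with a gripper value outside its range is refused whole. The fingers move at their own pace and stop on an object; "force" is the grip in N (left out, the last holds). Time passes only in rows, so rows that do not move let the fingers close. It gives the time, the measured TCP pose, the force and the opening at its end, in the units of the state.
- bot.get_obs(): the state, without advancing time (a new reading comes with each control period).
- bot.read_camera(name): name is "scene" or "top" or "wrist"; returns a dict with "img" (480x640x3 uint8, red, green, blue), "K" (3x3 intrinsics, pixels), "rvec" (rotation vector, rad) and "tvec" (3), from world to camera coordinates, as OpenCV has them; the wrist camera has in their place "hand_eye" (4x4, takes a point from camera to tool coordinates, whose origin is the TCP and whose axes are the flange's). Camera axes: x right, y down, z forward; pixel columns grow to the right and rows downward; lengths in m; the calibration is good to about 2 mm. A picture is of the moment at which its call begins: read the wrist's pose just before it. There is no depth.
- bot.hand_in(): hands the job in, once; it reports no verdict.
The state is a dict: "t": time; "q": joint angles; "joint_vel": joint speeds; "joint_torque": joint torques, N m; "eef_pos": TCP position; "tool_rot": TCP orientation; "contact_force": force on the tool from outside, world axes, zero at the start; "torque": the same for the moment, N m; "gripper_width": opening from 0.0 (shut) to 1.0 (fully open).
Only numpy, scipy, OpenCV 4.12 (cv2) and the standard library are available. Lean on these libraries where they do the work, as an engineer would, in place of code of your own. Each camera call takes 0.05 s, during which the arm holds its last target. There are 200 camera calls.

## Working session

There is one attempt and no reset: what is moved stays moved. The work goes in short steps, Python scripts to look and compute and a tool call to move; the robot and the scene stay as the last step left them, time stands still between calls to the robot, and variables do not carry over. Pictures are saved under pics/ and viewed, about 8 in all and at most 12, crops included, and the job is handed in when it is done.

Besides the shell and the picture viewer there is one more tool, called as name(argument=value, ...), one argument or row to a line, values as JSON. move_arm: Moves the arm, as the interface text tells. Its arguments: {"type":"object","properties":{"commands":{"type":"string"},"force":{"type":"number"}},"required":["commands"]}

```bash
mkdir -p pics; ls; cat > h.py <<'E'
import numpy as np, cv2
from station import bot
from scipy.spatial.transform import Rotation as R
def cam(n):
    c=bot.read_camera(n); return c
def save(n,f):
    c=cam(n); cv2.imwrite('pics/'+f,c['img'][:,:,::-1]); return c
def ray(c,uv):
    Rm=cv2.Rodrigues(np.array(c['rvec'],float))[0]; t=np.array(c['tvec'],float).ravel()
    d=Rm.T@np.linalg.inv(c['K'])@np.array([*uv,1.]); return -Rm.T@t,d
def atz(c,uv,z):
    o,d=ray(c,uv); return o+d*(z-o[2])/d[2]
def proj(c,P):
    return cv2.projectPoints(np.array(P,float).reshape(-1,3),np.array(c['rvec'],float),np.array(c['tvec'],float),c['K'],None)[0].reshape(-1,2)
E
python3 - <<'E'
from h import *
o=bot.get_obs(); print(o)
for n in('scene','top'):
    c=save(n,n+'0.png'); print(n,ray(c,(320,240)),c['K'][0,0])
E
```

```text
pics
{'t': 0.0, 'q': array([ 1.01087522,  0.47780316,  0.02233658,  1.55643917, -0.01149907,
        1.10930304, -0.08309698]), 'joint_vel': array([-1.23276710e-03,  1.15479260e-03,  6.30220411e-05, -3.09561340e-04,
        9.67552259e-04,  9.36936436e-04, -3.26876372e-04]), 'joint_torque': array([ 1.11171266e-03, -5.96448255e+01,  1.60849527e+00, -2.81197035e+01,
        1.24514621e-02,  9.42467042e-03, -1.96155275e-05]), 'eef_pos': array([ 0.29444006, -0.60674305,  0.23032879]), 'tool_rot': array([-8.71533134e-04,  9.74587016e-01,  2.24007403e-01, -2.69632855e-04]), 'contact_force': array([ 0.66513936, -1.37025874, -0.64488365]), 'torque': array([-0.00602152,  0.00432542, -0.00792937]), 'gripper_width': 1.0018233709323259}
scene (array([ 0.07561658, -0.59923535,  0.53740631]), array([ 0.43604044,  0.78341044, -0.44302367])) 599.5994785369029
top (array([0.36951749, 0.14402519, 0.965902  ]), array([ 0.19155007, -0.04263685, -0.98101309])) 481.1816295679457
```

View pics/top0.png

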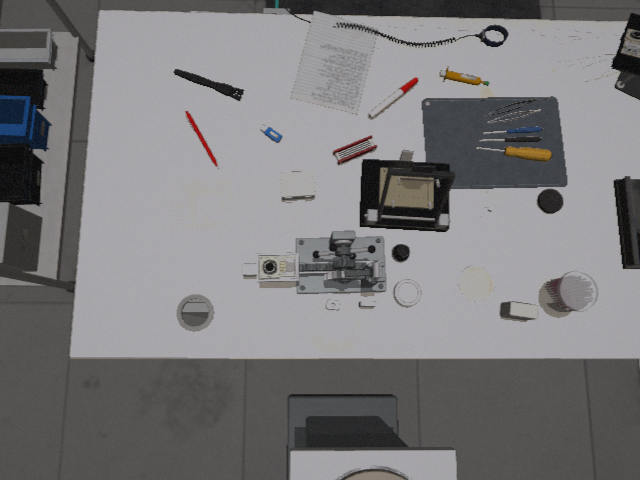

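View pics/scene0.png

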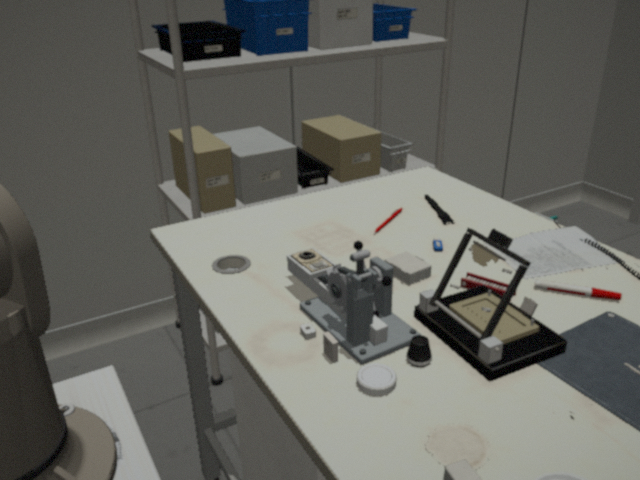

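The top view shows the feeder at about (340,265), with its slide to the left (+y). The loose parts are at (400,253), (407,292), (367,302) and (333,305). I'll enlarge both views.

```bash
python3 - <<'E'
from h import *
a=cv2.imread('pics/top0.png')[225:315,235:425]; b=cv2.imread('pics/scene0.png')[225:400,270:440]
a=cv2.resize(a,None,fx=4.2,fy=4.2,interpolation=cv2.INTER_CUBIC)
cv2.imwrite('pics/topc.png',a)
b=cv2.resize(b,None,fx=3.4,fy=3.4,interpolation=cv2.INTER_CUBIC); cv2.imwrite('pics/scc.png',b); print(a.shape,b.shape)
E
```

```text
(378, 798, 3) (595, 578, 3)
```

View pics/topc.png

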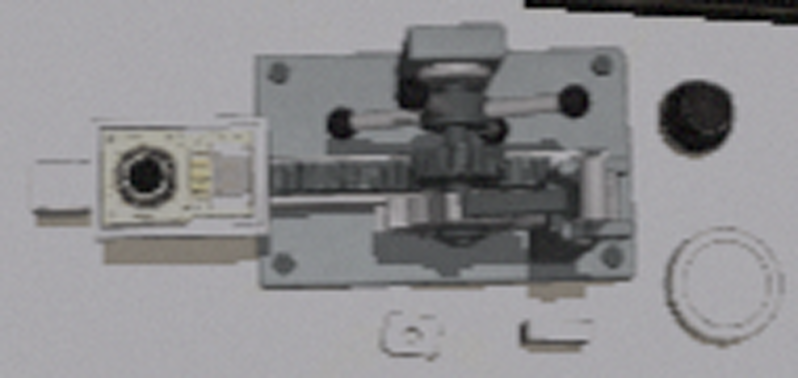

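View pics/scc.png

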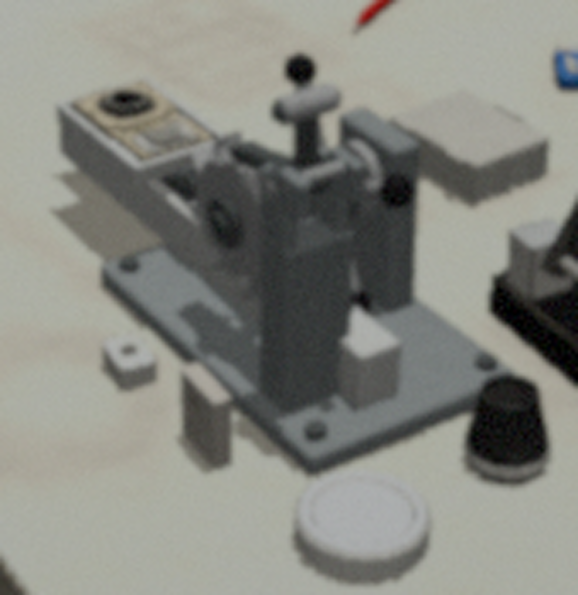

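The crops show the base corners, the four spoke balls and the thumb bar. I'll fit the feeder pose to all of them at once.

```bash
cat >> h.py <<'E'
def F(p,P): # feeder pts (mm) -> world m
    P=np.array(P,float).reshape(-1,3)/1000; c,s=np.cos(p[2]),np.sin(p[2])
    return np.c_[p[0]+c*P[:,0]-s*P[:,1],p[1]+s*P[:,0]+c*P[:,1],P[:,2]]
E
python3 - <<'E'
from h import *
from scipy.optimize import least_squares
T=cam('top');S=cam('scene')
tp=np.array([(342,123),(573,100),(413,95),(599,190)])/4.2+[235,225]
tP=[(24,51,54),(24,-51,96),(24,21,126),(-22,-48,152)]
sp=np.array([(299,69),(397,191),(307,104)])/3.4+[270,225]
sP=[(24,21,126),(24,-51,96),(-22,-48,152)]
cor=np.array([(258,52),(625,47),(632,280),(262,288)])/4.2+[235,225]
def f(p,full=1):
    cc=[(p[3]+56,p[4]+90,12),(p[3]+56,p[4]-90,12),(p[3]-56,p[4]-90,12),(p[3]-56,p[4]+90,12)]
    return np.r_[(proj(T,F(p,tP))-tp).ravel(),(proj(S,F(p,sP))-sp).ravel(),(proj(T,F(p,cc))-cor).ravel()]
r=least_squares(f,[.6,.1,0,0,0],x_scale=[.1,.1,.1,10,10],loss='soft_l1')
p=r.x;print(p.round(4));print(f(p).reshape(-1,2).round(1))
for n,P in dict(bar=(-22,-48,152),ball=(24,21,126),hub=(-22,0,75)).items():print(n,F(p,P).round(4))
for n,uv,z in(('loupe',(698,112),.036),('puck',(722,284),.014),('gauge',(560,330),.035),('bush',(410,333),.012)):
    w=atz(T,np.array(uv)/4.2+[235,225],z);c,s=np.cos(p[2]),np.sin(p[2]);d=w[:2]-p[:2];print(n,w.round(3),(np.array([[c,s],[-s,c]])@d).round(3))
np.save('p.npy',p)
E
```

```text
[ 0.4977  0.0603  0.0333  8.4898 -0.2934]
[[-0.4 -0.2]
 [ 0.7  0.2]
 [ 1.  -0.6]
 [-1.  -0.4]
 [ 0.3 -0.1]
 [-0.3  1.2]
 [-0.7 -0. ]
 [-0.9  0.7]
 [ 0.3 -0.2]
 [ 1.7 -0.6]
 [-0.5  0. ]]
bar [[0.4773 0.0116 0.152 ]]
ball [[0.521  0.0821 0.126 ]]
hub [[0.4757 0.0595 0.075 ]]
loupe [ 0.529 -0.057  0.036] [ 0.028 -0.118]
puck [ 0.45  -0.071  0.014] [-0.052 -0.129]
gauge [0.427 0.01  0.035] [-0.072 -0.048]
bush [0.427 0.077 0.012] [-0.071  0.02 ]
```

```bash
cat >> h.py <<'E'
def to(P=None): # tool-frame error to target feeder point P(mm), in cm ; plus turn about tool z
    p=np.load('p.npy');o=bot.get_obs();q=o['tool_rot'];r=R.from_quat([q[1],q[2],q[3],q[0]])
    a=p[2];tgt=np.array([[-np.sin(a),np.cos(a),0],[np.cos(a),np.sin(a),0],[0,0,-1]]).T
    print('turn deg',np.degrees((r.inv()*R.from_matrix(tgt)).as_rotvec()).round(2),'t',round(o['t'],2),'F',o['contact_force'].round(2))
    c,s=np.cos(a),np.sin(a);d=o['eef_pos']-[p[0],p[1],0];print('tcp feeder mm',(1000*np.array([c*d[0]+s*d[1],-s*d[0]+c*d[1],d[2]])).round(1))
    if P is not None: print('shift aligned cm (x=+yf,y=+xf,z=down)',(100*tgt.T@(F(p,P)[0]-o['eef_pos'])).round(2))
E
python3 -c "
from h import *
to((-22,-18,230)); print(bot.read_camera('wrist')['hand_eye'].round(3))"
```

```text
turn deg [-6.000e-02 -3.000e-02 -6.602e+01] t 0.2 F [-0.56  0.95  0.23]
tcp feeder mm [-225.3 -660.1  230.7]
shift aligned cm (x=+yf,y=+xf,z=down) [64.21 20.33  0.07]
[[-0.    -0.958 -0.285  0.072]
 [ 1.    -0.    -0.     0.001]
 [ 0.    -0.285  0.958 -0.143]
 [ 0.     0.     0.     1.   ]]
```

move_arm(
  commands="0 0 0 0 0 0 -6.6;0 0 0 0 0 0 -6.6;0 0 0 0 0 0 -6.6;0 0 0 0 0 0 -6.6;0 0 0 0 0 0 -6.6;0 0 0 0 0 0 -6.6;0 0 0 0 0 0 -6.6;0 0 0 0 0 0 -6.6;0 0 0 0 0 0 -6.6;0 0 0 0 0 0 -6.6;0 0 0 0 0 0 0;0 0 0 0 0 0 0",
  force=20,
)

```text
t: 1.25
eef_pos: [0.2945, -0.6073, 0.2311]
tool_rot: [-0.0, 0.697, 0.717, 0.0]
contact_force: [-0.4, 0.2, -0.3]
gripper_width: 0.001
```

```bash
python3 -c "
from h import *
to((-22,-18,230))"
```

```text
turn deg [ 0.   -0.02 -0.23] t 1.25 F [-0.41  0.25 -0.31]
tcp feeder mm [-225.3 -660.4  231.1]
shift aligned cm (x=+yf,y=+xf,z=down) [64.24 20.33  0.11]
```

move_arm(
  commands="0 2.7 0.85 0 0 0 0;0 2.7 0.85 0 0 0 0;0 2.7 0.85 0 0 0 0;0 2.7 0.85 0 0 0 0;0 2.7 0.85 0 0 0 0;0 2.7 0.85 0 0 0 0;0 2.7 0.85 0 0 0 0;0 2.7 0.85 0 0 0 0;0 2.7 0.85 0 0 0 0;0 2.7 0.85 0 0 0 0;0 2.7 0.85 0 0 0 0;0 2.7 0.85 0 0 0 0",
)

```text
t: 2.25
eef_pos: [0.3862, -0.2788, 0.2315]
tool_rot: [0.0, 0.697, 0.717, 0.0]
contact_force: [1.0, 0.2, -0.5]
gripper_width: 0.0
```

move_arm(
  commands="0 2.7 0.85 0 0 0 0;0 2.7 0.85 0 0 0 0;0 2.7 0.85 0 0 0 0;0 2.7 0.85 0 0 0 0;0 2.7 0.85 0 0 0 0;0 2.7 0.85 0 0 0 0;0 2.7 0.85 0 0 0 0;0 2.7 0.85 0 0 0 0;0 2.7 0.85 0 0 0 0;0 2.7 0.85 0 0 0 0;0 2 0.5 0 0 0 0;0 0 0 0 0 0 0",
)

```text
t: 3.25
eef_pos: [0.4672, 0.0176, 0.2319]
tool_rot: [-0.0, 0.694, 0.72, 0.001]
contact_force: [-0.2, 0.4, 0.2]
gripper_width: 0.0
```

```bash
python3 - <<'E'
from h import *
to((-22,-18,143))
c=bot.read_camera('wrist'); cv2.imwrite('pics/w1.png',c['img'][:,:,::-1])
# predicted pixels
p=np.load('p.npy');o=bot.get_obs();q=o['tool_rot'];r=R.from_quat([q[1],q[2],q[3],q[0]]).as_matrix()
H=np.array(c['hand_eye'])
for P in[(-22,-48,152),(-9,-48,158),(24,21,126),(24,51,54),(24,-51,96)]:
    x=r.T@(F(p,P)[0]-o['eef_pos']);y=H[:3,:3].T@(x-H[:3,3]);u=c['K']@y;print(P,(u[:2]/u[2]).round(0))
E
```

```text
turn deg [ 0.1  -0.13  0.14] t 3.25 F [-0.24  0.42  0.24]
tcp feeder mm [-31.9 -41.6 231.9]
shift aligned cm (x=+yf,y=+xf,z=down) [2.36 0.99 8.89]
(-22, -48, 152) [339. 256.]
(-9, -48, 158) [358. 259.]
(24, 21, 126) [403. 153.]
(24, 51, 54) [387. 116.]
(24, -51, 96) [389. 239.]
```

View pics/w1.png

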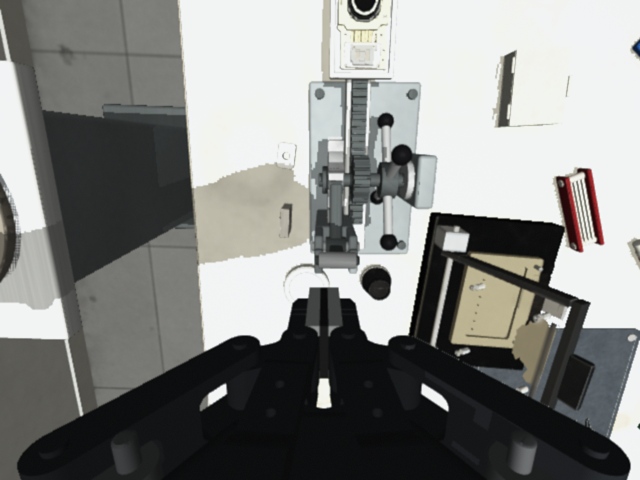

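The wrist view puts the thumb bar at (337,260) and the ball at (402,155), within about 2 mm of prediction. The path is clear, so I'll position the finger, go down and push.

move_arm(
  commands="0 1.2 0.5 0 0 0 0;0 1.2 0.5 0 0 0 0;0 0 0 1.5 0 0 0;0 0 0 1.5 0 0 0;0 0 0 1.5 0 0 0;0 0 0 1.5 0 0 0;0 0 0 1.5 0 0 0;0 0 0 1.4 0 0 0;0 0 0 0 0 0 0;0 0 0 0 0 0 0",
)

```text
t: 4.13
eef_pos: [0.475, 0.0358, 0.1419]
tool_rot: [-0.0, 0.696, 0.718, -0.001]
contact_force: [-0.5, 0.3, -0.2]
gripper_width: 0.005
```

```bash
python3 -c "
from h import *
to((-22,-31,143))"
```

```text
turn deg [-0.11  0.03 -0.18] t 4.13 F [-0.45  0.29 -0.18]
tcp feeder mm [-23.5 -23.7 141.9]
shift aligned cm (x=+yf,y=+xf,z=down) [-0.73  0.15 -0.11]
```

move_arm(
  commands="0 -0.2 0 0 0 0 0;0 -0.2 0 0 0 0 0;0 -0.2 0 0 0 0 0;0 -0.2 0 0 0 0 0;0 -0.2 0 0 0 0 0;0 -0.2 0 0 0 0 0;0 -0.2 0 0 0 0 0;0 -0.2 0 0 0 0 0;0 -0.2 0 0 0 0 0;0 -0.2 0 0 0 0 0;0 -0.2 0 0 0 0 0;0 0 0 0 0 0 0",
)

```text
t: 5.13
eef_pos: [0.4763, 0.0145, 0.1422]
tool_rot: [-0.0, 0.696, 0.718, -0.0]
contact_force: [1.1, -1.2, -0.7]
gripper_width: -0.0
```

```bash
python3 - <<'E'
from h import *
to((-22,-44,143))
c=cam('scene');p=np.load('p.npy')
print(proj(c,F(p,[(-22,-48,152),(-22,-66,147),(24,21,126),(24,-21,126)])).round(0))
a=c['img'][220:330,300:440,::-1];cv2.imwrite('pics/s2.png',cv2.resize(a,None,fx=5,fy=5,interpolation=cv2.INTER_CUBIC))
E
```

```text
turn deg [-0.01  0.01 -0.06] t 5.13 F [ 1.06 -1.19 -0.66]
tcp feeder mm [-23.  -45.1 142.2]
shift aligned cm (x=+yf,y=+xf,z=down) [ 0.11  0.1  -0.08]
[[360. 256.]
 [367. 264.]
 [358. 245.]
 [375. 256.]]
```

View pics/s2.png

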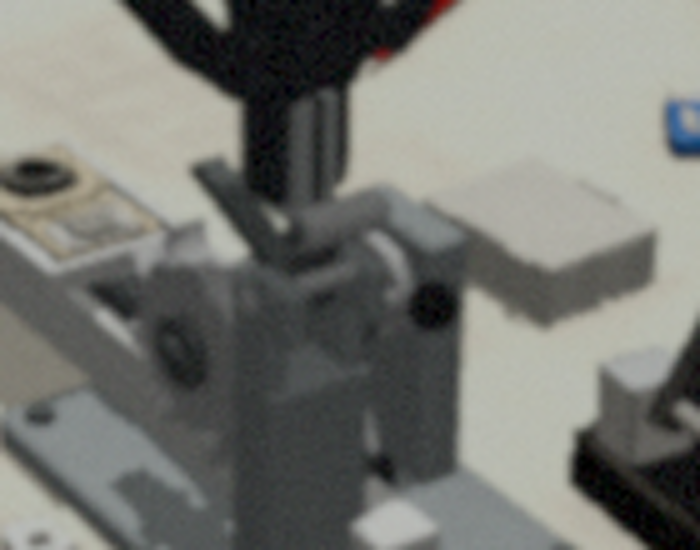

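The thumb bar is now at about pixel (368,263), which matches the predicted tipped-back position (367,264), with the pawl arm raised. I'll lift straight up and go to the +y side of the ball.

move_arm(
  commands="0 0 0 -1 0 0 0;0 0 0 -1.5 0 0 0;0 0 0 -1.5 0 0 0;0 0 0 -1 0 0 0;0 2 1 0 0 0 0;0 2 1 0 0 0 0;0 2 1 0 0 0 0;0 2 1 0 0 0 0;0 2 0.7 0 0 0 0;0 0 0 0 0 0 0;0 0 0 0 0 0 0",
)

```text
t: 6.1
eef_pos: [0.52, 0.1179, 0.1927]
tool_rot: [-0.0, 0.694, 0.72, 0.0]
contact_force: [0.0, -0.2, 0.0]
gripper_width: 0.0
```

```bash
python3 -c "
from h import *
to((24,49,121))"
```

```text
turn deg [ 0.01 -0.04  0.13] t 6.1 F [ 0.02 -0.17  0.04]
tcp feeder mm [ 24.2  56.8 192.7]
shift aligned cm (x=+yf,y=+xf,z=down) [-0.78 -0.02  7.17]
```

move_arm(
  commands="0 -0.1 0 1.5 0 0 0;0 -0.2 0 1.5 0 0 0;0 -0.2 0 1.5 0 0 0;0 -0.2 0 1.5 0 0 0;0 0 0 1.2 0 0 0;0 0 0 0 0 0 0",
)

```text
t: 6.6
eef_pos: [0.5186, 0.1076, 0.1182]
tool_rot: [-0.001, 0.696, 0.718, -0.002]
contact_force: [0.3, -0.3, 0.1]
gripper_width: 0.001
```

move_arm(
  commands="0 -0.4 0 0 0 0 0;0 -0.4 0 0 0 0 0;0 -0.4 0 0 0 0 0;0 -0.4 0 0 0 0 0;0 -0.4 0 0 0 0 0;0 -0.4 0 0 0 0 0;0 -0.4 0 0 0 0 0;0 -0.4 0 0 0 0 0;0 -0.4 0 0 0 0 0;0 -0.4 0 0 0 0 0;0 -0.4 0 0 0 0 0;0 -0.2 0 0 0 0 0",
)

```text
t: 7.6
eef_pos: [0.5216, 0.0627, 0.12]
tool_rot: [-0.0, 0.696, 0.718, -0.0]
contact_force: [0.7, 1.8, -0.3]
gripper_width: 0.0
```

```bash
python3 -c "
from h import *
to((24,-1.5,121))"
```

```text
turn deg [-0.03  0.02 -0.06] t 7.6 F [ 0.74  1.8  -0.32]
tcp feeder mm [ 23.9   1.6 120. ]
shift aligned cm (x=+yf,y=+xf,z=down) [-0.31  0.01 -0.1 ]
```

move_arm(
  commands="0 -0.2 0 0 0 0 0;0 -0.2 0 0 0 0 0;0 0 0 0 0 0 0;0 0 0 0 0 0 0",
)

```text
t: 7.93
eef_pos: [0.5218, 0.0592, 0.1203]
tool_rot: [0.0, 0.695, 0.719, -0.0]
contact_force: [-0.1, -0.2, -1.0]
gripper_width: 0.002
```

```bash
python3 - <<'E'
from h import *
to((24,-2.5,121))
p=np.load('p.npy')
c=cam('scene')
def ball(th,ph): a=np.radians(ph)+th; return (24,55*np.sin(a),75+55*np.cos(a))
for th in(-.665,-.785,-.905): print(th,proj(c,F(p,[ball(th,22.5),ball(th,-67.5)])).round(1).tolist(), ball(th,22.5))
a=c['img'][220:330,300:440,::-1];cv2.imwrite('pics/s3.png',cv2.resize(a,None,fx=5,fy=5,interpolation=cv2.INTER_CUBIC))
E
```

```text
turn deg [-0.02  0.03 -0.03] t 7.93 F [-0.09 -0.23 -1.03]
tcp feeder mm [ 24.   -1.9 120.3]
shift aligned cm (x=+yf,y=+xf,z=down) [-0.06 -0.   -0.07]
-0.665 [[372.1, 253.2], [386.5, 303.9]] (24, np.float64(-14.79215577168977), np.float64(127.97350401498909))
-0.785 [[374.6, 256.1], [385.5, 306.8]] (24, np.float64(-21.02735508649199), np.float64(125.82175063953011))
-0.905 [[377.0, 259.4], [384.2, 309.3]] (24, np.float64(-26.960123666380166), np.float64(122.93904183328542))
```

View pics/s3.png

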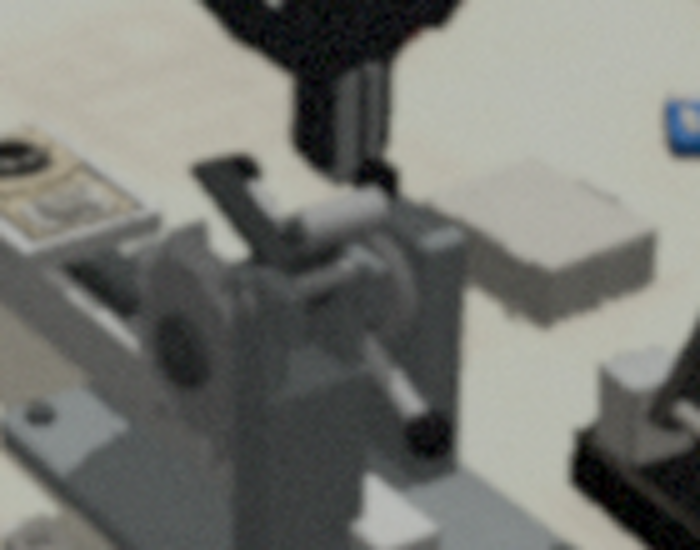

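The lower ball is at (385.6,307) and the top ball at (375.6,255.6). Both match a wheel angle of -0.785. I'll back off in +y, lift, and cross to the far side of the bar.

move_arm(
  commands="0 0.4 0 0 0 0 0;0 0.6 0 0 0 0 0;0 0 0 -1.5 0 0 0;0 0 0 -2 0 0 0;0 0 0 -2 0 0 0;0 0 0 -2 0 0 0;0 0 0 0 0 0 0",
)

```text
t: 8.57
eef_pos: [0.5237, 0.0711, 0.1991]
tool_rot: [0.002, 0.695, 0.719, 0.003]
contact_force: [-0.4, 0.0, 0.3]
gripper_width: -0.003
```

```bash
python3 -c "
from h import *
to((-22,-90,194)); c=cam('top')
for uv in((449,229),(361,229),(364,160)): print(atz(c,uv,.0).round(3), atz(c,uv,.1).round(3))"
```

```text
turn deg [ 0.36 -0.04  0.03] t 8.57 F [-0.39  0.03  0.26]
tcp feeder mm [ 26.4  10.  199.1]
shift aligned cm (x=+yf,y=+xf,z=down) [-10.    -4.84   0.51]
[ 0.584 -0.165  0.   ] [ 0.562 -0.133  0.1  ]
[0.582 0.018 0.   ] [0.56  0.031 0.1  ]
[0.731 0.009 0.   ] [0.694 0.023 0.1  ]
```

move_arm(
  commands="0 -1.2 -0.6 0 0 0 0;0 -1.2 -0.6 0 0 0 0;0 -1.2 -0.6 0 0 0 0;0 -1.2 -0.6 0 0 0 0;0 -1.2 -0.6 0 0 0 0;0 -1.2 -0.6 0 0 0 0;0 -1.2 -0.6 0 0 0 0;0 -1.2 -0.6 0 0 0 0;0 -0.6 0 0 0 0 0;0 0 0 0 0 0 0;0 0 0 0 0 0 0",
)

```text
t: 9.53
eef_pos: [0.4771, -0.0336, 0.195]
tool_rot: [-0.0, 0.695, 0.719, 0.0]
contact_force: [0.3, 0.2, 0.5]
gripper_width: -0.005
```

```bash
python3 -c "
from h import *
to((-22,-92,140))"
```

```text
turn deg [-0.02 -0.02 -0.03] t 9.53 F [0.28 0.15 0.53]
tcp feeder mm [-23.8 -93.1 195. ]
shift aligned cm (x=+yf,y=+xf,z=down) [0.11 0.18 5.5 ]
```

move_arm(
  commands="0 0 0.1 1.5 0 0 0;0 0 0.1 1.5 0 0 0;0 0 0 1.5 0 0 0;0 0 0 1 0 0 0;0 0 0 0 0 0 0;0 0.3 0 0 0 0 0;0 0.3 0 0 0 0 0;0 0.2 0 0 0 0 0;0 0.2 0 0 0 0 0;0 0.2 0 0 0 0 0;0 0.2 0 0 0 0 0;0 0.2 0 0 0 0 0",
)

```text
t: 10.53
eef_pos: [0.4786, -0.0178, 0.1405]
tool_rot: [0.0, 0.695, 0.719, 0.0]
contact_force: [0.8, 0.0, 0.0]
gripper_width: 0.001
```

move_arm(
  commands="0 0.2 0 0 0 0 0;0 0.2 0 0 0 0 0;0 0.2 0 0 0 0 0;0 0.2 0 0 0 0 0;0 0 0 0 0 0 0;0 0 0 0 0 0 0",
)

```text
t: 11.03
eef_pos: [0.4781, -0.0098, 0.1403]
tool_rot: [-0.0, 0.695, 0.719, 0.0]
contact_force: [-0.4, -0.2, -0.2]
gripper_width: -0.0
```

```bash
python3 - <<'E'
from h import *
to((-22,-69,140))
a=cam('scene')['img'][220:330,300:440,::-1];cv2.imwrite('pics/s4.png',cv2.resize(a,None,fx=5,fy=5,interpolation=cv2.INTER_CUBIC))
E
```

```text
turn deg [-0.   -0.   -0.01] t 11.03 F [-0.37 -0.21 -0.18]
tcp feeder mm [-21.9 -69.3 140.3]
shift aligned cm (x=+yf,y=+xf,z=down) [ 0.03 -0.01  0.03]
```

View pics/s4.png

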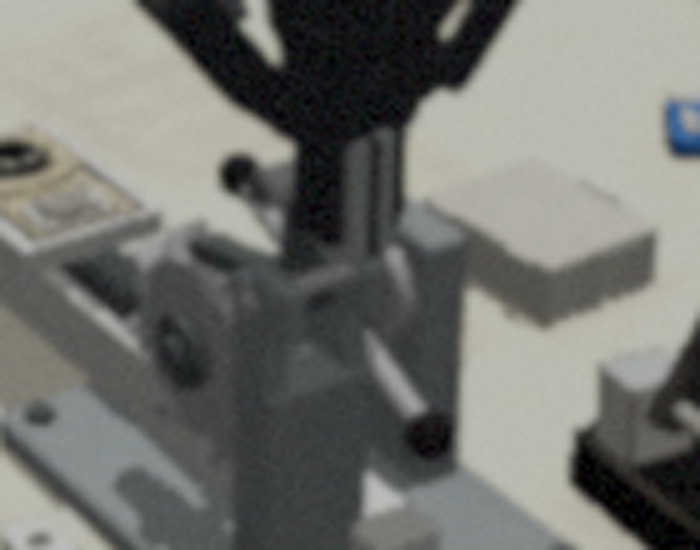

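The pawl arm has dropped onto the wheel, and the lower ball is still at (385.6,307). I'll retract and take a last look.

move_arm(
  commands="0 -0.5 0 0 0 0 0;0 -1 0 0 0 0 0;0 -1 0 0 0 0 0;0 0 0 -2 0 0 0;0 0 0 -2.5 0 0 0;0 0 0 -2.5 0 0 0;0 -2 0 0 0 0 0;0 -2.5 0 0 0 0 0;0 -2.5 0 0 0 0 0;0 -2.5 0 0 0 0 0;0 -1.5 0 0 0 0 0;0 0 0 0 0 0 0",
)

```text
t: 12.08
eef_pos: [0.4818, -0.1504, 0.21]
tool_rot: [0.0, 0.698, 0.716, -0.001]
contact_force: [-0.9, 0.3, 0.3]
gripper_width: -0.0
```

```bash
python3 - <<'E'
from h import *
to()
p=np.load('p.npy');c=cam('scene');T=cam('top')
print('bar down',proj(c,F(p,[(-22,-48,152)])).round(1))
a=c['img'][220:340,280:440,::-1];a=cv2.resize(a,(800,600),interpolation=cv2.INTER_CUBIC);cv2.imwrite('pics/s5.png',a)
b=T['img'][225:315,235:425,::-1];t0=cv2.imread('pics/top0.png')[225:315,235:425]
cv2.imwrite('pics/t5.png',np.vstack([cv2.resize(x,None,fx=3.3,fy=3.3,interpolation=cv2.INTER_CUBIC) for x in(t0,b)]))
E
```

```text
turn deg [-0.04  0.09 -0.45] t 12.08 F [-0.93  0.31  0.34]
tcp feeder mm [ -22.9 -210.1  210. ]
bar down [[359.6 255.6]]
```

View pics/s5.png

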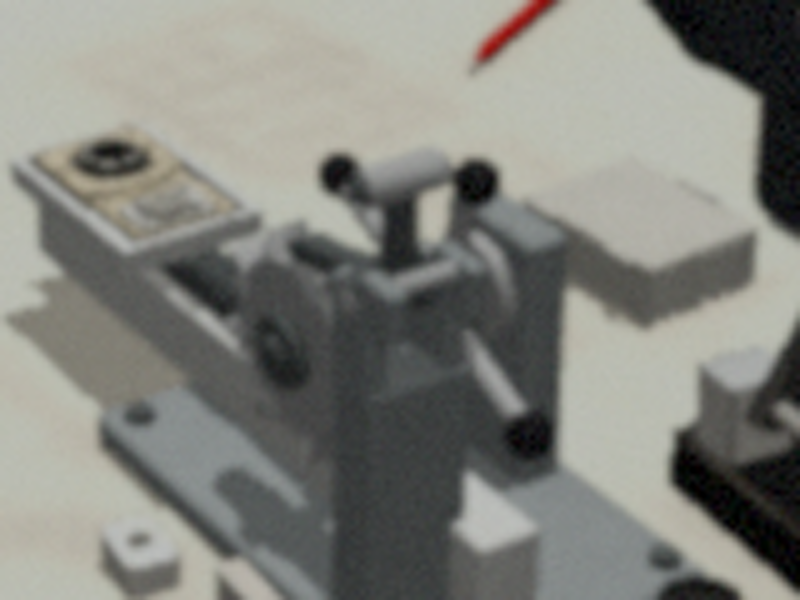

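View pics/t5.png

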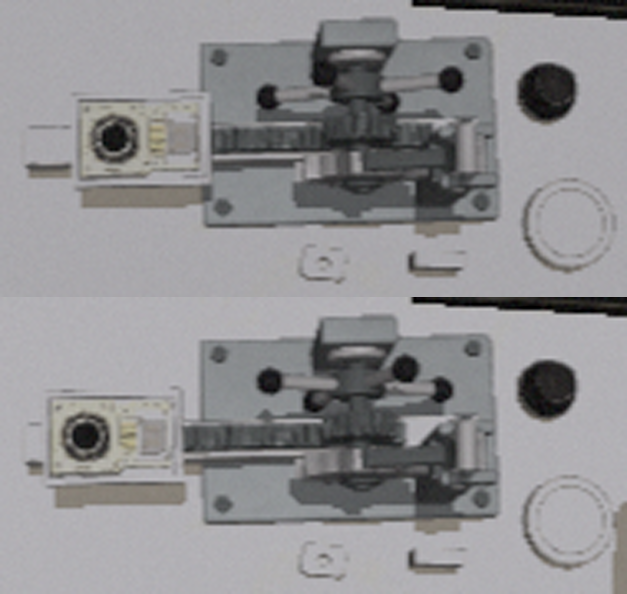

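The bar is back at its starting pixel, (361,255) now against (360,256) then. The wheel shows one notch back, the carrier has moved out with its module still lying in it, and the loose parts haven't moved. Handing in.

```bash
python3 -c "
from station import bot
print(bot.hand_in())"
```

```text
the job is handed in; nothing more can be done
None
```

The feeder is back by one notch with the pawl down in the new notch, and the job was handed in at about 12 s of the 48 s allowed. I pushed the thumb bar over until the pawl stayed tipped back. Then I pushed the spoke ball about 42 mm towards -y, and finally pushed the bar back so the pawl dropped.

**Last checks (camera pictures):**
- **Wheel:** both visible spoke balls matched a wheel angle of -0.785 rad to about 1 pixel (about 0.04 rad). The lower ball was at the same pixel after the pawl dropped.
- **Pawl:** the thumb bar was back at its pawl-down pixel within about 1 pixel (2 mm). I could not see the nose in the notch directly.
- **Module and loose parts:** the module was still lying in its carrier, which had moved out by roughly the expected 16 mm. The loupe, puck, gauge block and bush block looked unmoved.
- **Forces:** the readings at the end of each move stayed around 2 N or less, and the arm was clear of everything at hand-in.

No check failed. The only disagreement was early on, when the wrist camera put the thumb bar about 2 mm further to -y than my fitted pose.

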